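# Rake the empty tin out of the drying hood

## Task

The empty moisture tin is deep inside one bay of the drying hood, too far in for the gripper: take the orange-handled reach rake, pass its hook over the tin's rim, lower it into the tin and draw the tin completely out onto the bench without touching it with the gripper while it is inside. Stand the rake back upright on the bench outside the hood and let go of it, then pick up the tin and set it down upright (do not drop it) on the blue tile, wholly within the tile's edges. Leave the tin of soil in the other bay and the stopwatch where they are.

Things in the scene. Friction and masses are not known exactly. Their poses are not given: they have to be found in the camera images.
- hood: Fixed drying hood: grey walls, blue front edges, clear 5 mm roof, no floor (the bench is its floor), 135 deep (x) x 188 wide (y) x 90 high. Origin: centre of its underside. Its +x points INTO the bays: open mouth at x = -67.5, inside of closed back at x = +61.5. Two bays centred at y = +46 and -46, each 84 wide and 85 high inside. The mouth faces the robot's left.
- rake: Reach rake, rigid, 250 g, stands by itself on a foot 46 x 46 x 14 mm (x -26 to +20, y +-23). Origin: underside of the foot, below the handle's axis; x along the rod to the hook, z up. Handle upright, z 44 to 122. A 10 mm thick rod runs from the handle along +x, its underside 32 and top 42 above the origin, to the hook plate at x = 130.
- rake_grip (a point): Point to grip the rake: on the axis of its orange handle, 95 mm above the foot's underside. The handle is 26 mm (rake's x) by 20 mm (rake's y); grip it from above across the 20 mm. Axes as the rake's.
- rake_hook (a point): Centre of the lower edge of the rake's hook plate, 130 mm ahead of the handle's axis and 7 mm above the foot's underside. The plate is 24 mm wide (rake's y), 4 mm thick, and hangs 25 mm below the rod's underside.
- tin_mid (a point): Centre, half-way up, of the empty aluminium moisture tin, the one to fetch: open-topped, round, 60 mm in diameter, 26 high, floor 3 thick, clear space inside at least 38 across, about 30 g. Stands on the bench in either bay, its centre 75 to 95 mm in from the mouth. z is its axis, up.
- tin: The same empty tin; origin at the centre of its underside.
- soil_tin_mid (a point): Centre, half-way up, of the like tin that holds brown soil, in the other bay; to be left alone.
- tile_top (a point): Centre of the top face of the blue ceramic tile, 100 x 100 x 8 mm, fixed flat on the bench at the front on the robot's right. x and y along its edges.
- stopwatch_mid (a point): Centre of a loose black stopwatch, about 97 x 91 x 18 mm, lying on the bench at the front; to be left alone.

How it is judged:
On the way, in this order (a step that is already met when the one before it is completed fails the run):
1. the rake's hook is down inside the empty tin while the tin is still deep in its bay (z of rake_hook in the frame of tin_mid below 0.009 m and horizontal distance between rake_hook and tin_mid below 0.028 m and x of tin_mid in the frame of hood above -0.02 m), for 0.1 s.
2. the empty tin stands on the bench completely out of the hood (x of tin_mid in the frame of hood below -0.098 m and height (world z) of tin_mid below 0.018 m and angle between tin_mid's own z axis and vertical below 0.15 rad), for 0.2 s.
3. the rake stands upright on the bench, let go, with its hook out of the tin (height (world z) of rake_grip between 0.09 and 0.1 m and angle between rake_grip's own z axis and vertical below 0.07 rad and contact force between the fingers and rake below 0.1 N and horizontal distance between rake_hook and tin_mid above 0.03 m), for 0.2 s.
At the end, for the whole second after the job is handed in: The empty tin stands upright (within 6 deg) and still on the blue tile, within its edges (centre within 27 mm of the tile's, along both edges); the rake stands upright (4 deg) and still on the bench, hook outside the hood; soil tin in its bay, stopwatch within 30 mm of its start (x of tin_mid in the frame of tile_top between -0.027 and 0.027 m and y of tin_mid in the frame of tile_top between -0.027 and 0.027 m and z of tin_mid in the frame of tile_top between 0.009 and 0.017 m and angle between tin_mid's own z axis and vertical below 0.1 rad and linear speed of each of tin, rake below 0.02 m/s and height (world z) of rake_grip between 0.09 and 0.1 m and angle between rake_grip's own z axis and vertical below 0.07 rad and (x of rake_hook in the frame of hood below -0.0675 m or x of rake_hook in the frame of hood above 0.0675 m or y of rake_hook in the frame of hood above 0.094 m or y of rake_hook in the frame of hood below -0.094 m) and x of soil_tin_mid in the frame of hood above -0.03 m and distance of stopwatch_mid from where it was at the start of the episode below 0.03 m); the robot touches nothing.
It fails at once if the gripper or arm touches the empty tin while any of it is inside the hood (contact force between any of the fingers, the arm and tin above 0.3 N and x of tin_mid in the frame of hood between -0.0925 and 0.0675 m and y of tin_mid in the frame of hood between -0.094 and 0.094 m and height (world z) of tin_mid below 0.08 m).
It fails at once if the empty tin is tipped over (more than 40 degrees) (angle between tin_mid's own z axis and vertical above 0.7 rad).
It fails at once if the empty tin is dropped from more than 30 mm above the bench (height (world z) of tin_mid above 0.052 m and contact force between tin and anything else below 0.005 N).
It fails at once if the tin of soil is moved more than 20 mm (distance of soil_tin_mid from where it was at the start of the episode above 0.02 m).
It fails at once if the stopwatch is moved more than 30 mm (distance of stopwatch_mid from where it was at the start of the episode above 0.03 m).
It also fails if it takes over 69 s, if anything falls off the work surface, if the arm or the gripper's body presses on something with over 40 N, if the wrist force passes 120 N, or if a joint passes its speed limit or range.

## Robot

A 7-joint arm with a two-finger parallel gripper is mounted at the origin on a cart in front of the work surface, level with it; the furniture and walls round the work are solid. World frame = base frame: x ahead of the robot, y to its left, z up, the work surface at z = 0. Lengths are in m, angles in rad, forces in N, time in s.
With the tool pointing down it reaches from about 0.4 to 0.875 m from the base axis. Payload 19.3 kg.
Tool frame: the origin (TCP) lies on the centre line of the jaws, within the pads' length; the fingertips stand 25 mm ahead of it and the grasp point (between the pads) lies 6 mm ahead of it (tips_ahead is the distance from the TCP to the fingertips, in m); z points along the fingers, y is the direction in which the jaws open and shut (so a half turn about z gives the same grasp; the last joint's range is limited). The gripper opens to 85 mm and grips with 20 to 120 N. Pads are 22 mm wide; open, the fingers measure 114 mm over their backs; the gripper's body (76 mm by 85 mm) begins 54 mm behind the grasp point. The pads swing forward as they close: fully open they stand 13 mm farther back than shut.
Start: joints at [-1.271, 0.521, -0.036, 1.599, 0.021, 1.021, -0.113], TCP at [0.226, 0.583, 0.256] pointing down, gripper open.
Joint ranges: [-2.91, 2.91], [-0.3, 2.13], [-1.5, 1.42], [0.17, 2.43], [-1.26, 4.41], [0.16, 1.93], [-2.52, 2.52]. Speed limits (rad/s): [1.89, 1.89, 2.39, 2.39, 3.01, 3.01, 3.01].

## Interface

Orientations are given as [roll, pitch, yaw] about the fixed x, y, z axes, in that order (R = Rz(yaw) Ry(pitch) Rx(roll)).
In Python, from workcell import observe, grab_frame, job_done, outline_of, tips_ahead gives the robot as it stands. The module is installed in compiled form; this text tells all that it offers.
- The arm moves only by the tool move_arm, never from a script. Its argument "motion" is a list of rows, each a list of 2 entries, a list of its own where there are three numbers: the shift along the world's x, y, z in mm, then the turn, a rotation vector about the world's x, y, z in rad. A call has 1 to 12 rows; each row is the pose to reach, as a shift and turn from the pose commanded when the call began; what a row does not reach only later rows make up. A row lasts 1/8 s, in which the tool goes at most 62.5 mm and 10.7 degrees, less where a joint would pass 70% of its speed; a pose out of reach is approached as far as the arm can. A call with a gripper value outside its range is refused whole. "jaw" is the finger opening in mm, from 0 to 85.4, set as the call begins (left out, the last holds). The fingers move at their own pace and stop on an object; "grip_force" is the grip in N (left out, the last holds). Time passes only in rows, so rows that repeat a pose let the fingers close. It gives the time, the measured TCP pose, the force and the opening at its end, in the units of the state.
- observe(): the state, without advancing time (a new reading comes with each control period).
- grab_frame(name): name is "scene" or "top"; returns a dict with "frame" (384x512x3 uint8, red, green, blue), "fx", "fy", "cx", "cy" (pixels), "dist" ([k1, k2, p1, p2, k3] as OpenCV has them; the pictures are not rectified), "T" (4x4, takes a point from camera to world coordinates). Camera axes: x right, y down, z forward; pixel columns grow to the right and rows downward; lengths in m; the calibration is good to about 2 mm. A picture is of the moment at which its call begins. There is no depth.
- job_done(): hands the job in, once; it reports no verdict.
Trained networks look in the newest picture that a camera, given by its name, has taken for a name from the list of things; names that differ only in an ending like _2 or _b are one class to them, and where a whole thing is asked for, a point or a joint stands for the part that bears it (a point fixed in the world has none). Each returns a list of dicts, best first, with "score" (0 to 1); they miss things now and then, are a little off and sometimes report something else, mostly with a low value. They report only what shows in the picture. A call takes as long as a camera call.
- outline_of(label, camera): "pixels" (384x512 bool, what is visible of it) and "pixel" ([column, row] in pixels, amid what is visible of it).
The state is a dict: "clock": time; "qpos": joint angles; "qd": joint speeds; "joint_efforts": joint torques, N m; "position": TCP position; "tool_rot": TCP orientation; "force": force on the tool from outside, world axes, zero at the start; "moment": the same for the moment, N m; "grip_width": finger opening in m.
Only numpy, scipy, OpenCV 4.12 (cv2) and the standard library are available. Lean on these libraries where they do the work, as an engineer would, in place of code of your own. Each camera call takes 0.05 s, during which the arm holds its last target.

## Working session

There is one attempt and no reset: what is moved stays moved. The work goes in short steps, Python scripts to look and compute and a tool call to move; the robot and the scene stay as the last step left them, time stands still between calls to the robot, and variables do not carry over. Pictures are saved under pics/ and viewed, and the job is handed in when it is done.

Besides the shell and the picture viewer there is one more tool, called after "Call:" by a JSON object that holds its "name" and its "arguments". move_arm: Moves the arm, as the interface text tells. Its arguments: {"type":"object","properties":{"motion":{"type":"array"},"jaw":{"type":"number"},"grip_force":{"type":"number"}},"required":["motion"]}

```bash
mkdir -p pics
cat > h.py <<'E'
import numpy as np, cv2
from workcell import *
def save(n,f): cv2.imwrite('pics/'+n+'.png',cv2.cvtColor(f,cv2.COLOR_RGB2BGR))
def KD(c): return np.array([[c['fx'],0,c['cx']],[0,c['fy'],c['cy']],[0,0,1.]]),np.array(c['dist'],float)
def bp(c,uv,z):
    K,D=KD(c); p=cv2.undistortPoints(np.array(uv,float).reshape(-1,1,2),K,D).reshape(-1,2)
    T=np.array(c['T']); d=np.c_[p,np.ones(len(p))]@T[:3,:3].T; o=T[:3,3]
    return o+d*((z-o[2])/d[:,2])[:,None]
def pr(c,P):
    K,D=KD(c); Ti=np.linalg.inv(np.array(c['T'])); 
    return cv2.projectPoints(np.array(P,float).reshape(-1,1,3),cv2.Rodrigues(Ti[:3,:3])[0],Ti[:3,3],K,D)[0].reshape(-1,2)
E
python3 - <<'E'
from h import *
np.set_printoptions(precision=4,suppress=True)
s=observe();print(s['clock'],s['position'],s['tool_rot'],tips_ahead)
for n in ['scene','top']:
    c=grab_frame(n);save(n+'0',c['frame']);print(n,np.array(c['T']),c['fx'],c['dist'])
    for l in ['hood','rake','tin','soil_tin_mid','tile_top','stopwatch_mid']:
        for o in outline_of(l,n)[:2]:
            m=o['pixels'];ys,xs=np.where(m);print(l,round(o['score'],2),o['pixel'],m.sum(),xs.min(),xs.max(),ys.min(),ys.max())
E
```

```text
0.0 [0.2258 0.5825 0.2557] [-3.1405  0.0001  2.7718] 0.025
scene [[ 0.9247 -0.2603  0.2778  0.2349]
 [-0.3806 -0.6426  0.6649 -0.637 ]
 [ 0.0054 -0.7206 -0.6933  0.7493]
 [ 0.      0.      0.      1.    ]] 355.0287592577551 [-0.0347  0.      0.      0.      0.    ]
hood 0.63 [292.1, 233.6] 4992 247 340 193 277
rake 0.67 [225.9, 166.1] 353 219 239 142 197
tile_top 0.78 [292.9, 332.6] 2069 264 326 303 362
stopwatch_mid 0.6 [230.6, 268.4] 583 215 246 257 282
top [[-0.0172 -0.9954  0.0937  0.388 ]
 [-0.9999  0.0171 -0.0018 -0.0112]
 [ 0.0002 -0.0938 -0.9956  1.1417]
 [ 0.      0.      0.      1.    ]] 415.06727369886187 [-0.0471  0.      0.      0.      0.    ]
hood 0.69 [307.3, 170.4] 4027 274 341 132 213
rake 0.64 [183.6, 203.2] 486 169 230 194 211
tile_top 0.92 [383.3, 208.3] 1318 364 404 190 231
stopwatch_mid 0.7 [184.6, 203.5] 516 169 230 194 212
stopwatch_mid 0.57 [312.5, 240.9] 470 303 324 229 254
```

Run:
```python
import cv2
a=cv2.imread('pics/top0.png');cv2.imwrite('pics/top0c.png',cv2.resize(a[110:270,150:420],None,fx=2.9,fy=2.9,interpolation=cv2.INTER_CUBIC))
a=cv2.imread('pics/scene0.png');cv2.imwrite('pics/scene0c.png',cv2.resize(a[130:370,200:350],None,fx=2.5,fy=2.5,interpolation=cv2.INTER_CUBIC))
```

```text
(no output)
```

View pics/top0c.png

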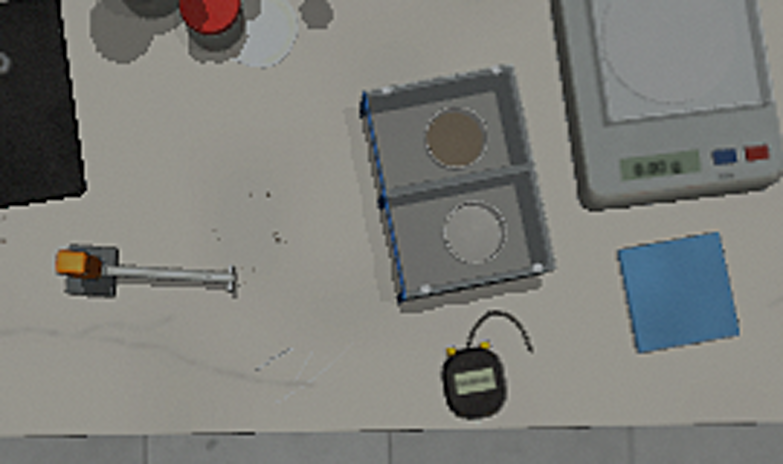

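View pics/scene0c.png

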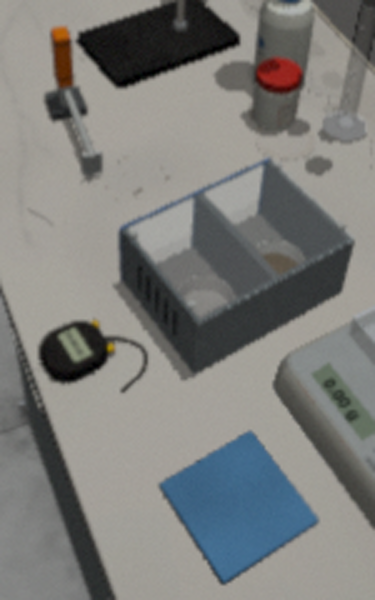

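View pics/top0.png

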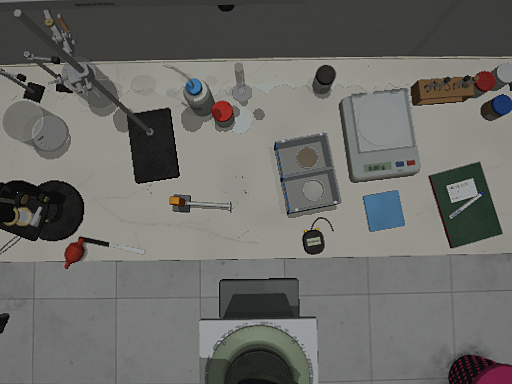

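View pics/scene0.png

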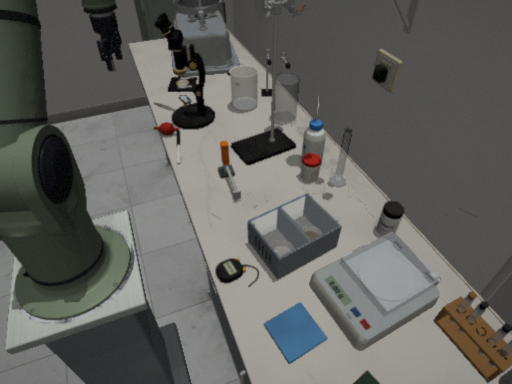

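The top view shows the rake at about px (170–231, 193–212), with its hook towards the hood. The empty tin is in the near bay at about (314, 190), and the soil tin is in the far bay at about (307, 157). Next I'll fit the poses.

```bash
cat > fit.py <<'E'
from h import *
from scipy.optimize import least_squares
np.set_printoptions(precision=4,suppress=True)
def tf(p,L): 
    c,s=np.cos(p[2]),np.sin(p[2]);L=np.array(L,float)
    return np.c_[p[0]+c*L[:,0]-s*L[:,1],p[1]+s*L[:,0]+c*L[:,1],L[:,2]]
if __name__=='__main__':
    t=grab_frame('top');s=grab_frame('scene')
    cr=lambda a:np.array(a)/2.9+[150,110]-.33
    crs=lambda a:np.array(a)/2.5+[200,130]-.3
    hl=[[-67.5,94,90],[-67.5,-94,90],[67.5,-94,90],[67.5,94,90]]
    hl=np.array(hl)/1e3
    W=bp(t,cr([[365,93],[402,300],[552,268],[512,68]]),.09);print(W)
    # +x hood -> world -y ; hood +y -> world +x
    f=lambda p:(tf(p,hl)-W)[:,:2].ravel()
    r=least_squares(f,[.6,-.1,-1.6]);H=r.x;print('hood',H,r.fun*1e3)
    tc=bp(t,cr([[475,232]]),.026)[0];so=bp(t,cr([[457,137]]),.026)[0];print('tin',tc,'soil',so)
    for l in ['tin','soil_tin_mid']:
        for cam in ['top','scene']:
            for o in outline_of(l,cam)[:2]:print(l,cam,o['score'],o['pixel'])
    c,sn=np.cos(H[2]),np.sin(H[2]);R=np.array([[c,sn],[-sn,c]])
    print('tin in hood',R@(tc[:2]-H[:2]),'soil',R@(so[:2]-H[:2]))
    ti=bp(t,cr([[618,252],[722,233],[740,335],[637,353]]),.008);print('tile',ti,ti.mean(0),np.linalg.norm(np.diff(ti,axis=0),axis=1))
    print('sw',bp(t,cr([[475,382]]),.018))
    hk=bp(t,cr([[234,281]]),.037);fo=bp(t,cr([[66,246],[117,247],[117,297],[66,296]]),.014);print('hook',hk,'foot',fo,fo.mean(0))
E
python3 fit.py
```

```text
[[ 0.6152 -0.0543  0.09  ]
 [ 0.4309 -0.0828  0.09  ]
 [ 0.4566 -0.2151  0.09  ]
 [ 0.6357 -0.1859  0.09  ]]
hood [ 0.5346 -0.1345 -1.4076] [ 1.2078  1.6547 -0.0029 -0.3703 -3.7775 -1.269   2.5726 -0.0153]
tin [ 0.4956 -0.1567  0.026 ] soil [ 0.5855 -0.1425  0.026 ]
tin top 0.17 [309.5, 169.6]
tin scene 0.41 [230.8, 271.0]
soil_tin_mid top 0.24 [382.6, 209.2]
tin in hood [ 0.0156 -0.0421] soil [0.0161 0.049 ]
tile [[ 0.476  -0.2944  0.008 ]
 [ 0.4924 -0.3947  0.008 ]
 [ 0.3953 -0.4073  0.008 ]
 [ 0.3804 -0.3086  0.008 ]] [ 0.436  -0.3513  0.008 ] [0.1017 0.0979 0.0998]
sw [[ 0.3565 -0.1538  0.018 ]]
hook [[0.4531 0.0675 0.037 ]] foot [[0.4902 0.2273 0.014 ]
 [0.4884 0.1791 0.014 ]
 [0.4413 0.1791 0.014 ]
 [0.443  0.2272 0.014 ]] [0.4657 0.2032 0.014 ]
```

```bash
cat > ov.py <<'E'
from fit import *
import sys
H=[.5346,-.1345,-1.4076]; RK=[.4658,.2005,-1.64]; T=[.4956,-.1567]
def box(x0,x1,y0,y1,z0,z1): return [[x,y,z] for z in(z0,z1) for x,y in((x0,y0),(x1,y0),(x1,y1),(x0,y1))]
def drawbox(im,c,p,b,o,sc,col):
    P=(pr(c,tf(p,np.array(b)/1e3))-o+.5)*sc
    for q in(P[:4],P[4:]): cv2.polylines(im,[(q*8).astype(int).reshape(-1,1,2)],True,col,1,cv2.LINE_AA,3)
    for i in range(4): cv2.line(im,tuple((P[i]*8).astype(int).tolist()),tuple((P[i+4]*8).astype(int).tolist()),col,1,cv2.LINE_AA,3)
def circ(im,c,x,y,z,r,o,sc,col):
    a=np.linspace(0,2*np.pi,40);P=(pr(c,np.c_[x+r*np.cos(a),y+r*np.sin(a),0*a+z])-o+.5)*sc
    cv2.polylines(im,[(P*8).astype(int).reshape(-1,1,2)],True,col,1,cv2.LINE_AA,3)
def show(n,cam,x0,x1,y0,y1,sc,H=H,RK=RK,T=T,hood=1,rake=1):
    c=grab_frame(cam);im=cv2.resize(c['frame'][y0:y1,x0:x1],None,fx=sc,fy=sc,interpolation=cv2.INTER_CUBIC);o=np.array([x0,y0])
    if hood: drawbox(im,c,H,box(-67.5,67.5,-94,94,0,90),o,sc,(255,0,0))
    if rake:
      drawbox(im,c,RK,box(-26,20,-23,23,0,14),o,sc,(255,0,0));drawbox(im,c,RK,box(-13,13,-10,10,44,122),o,sc,(0,255,0));drawbox(im,c,RK,box(128,132,-12,12,7,42),o,sc,(255,0,255))
    if T is not None:
        circ(im,c,*T,.026,.03,o,sc,(255,255,0));circ(im,c,*T,0,.03,o,sc,(0,255,255))
    save(n,im)
E
python3 - <<'E'
from ov import *
show('o1','top',160,350,120,225,4.2);show('o2','scene',210,350,135,285,4)
E
```

```text
(no output)
```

View pics/o1.png

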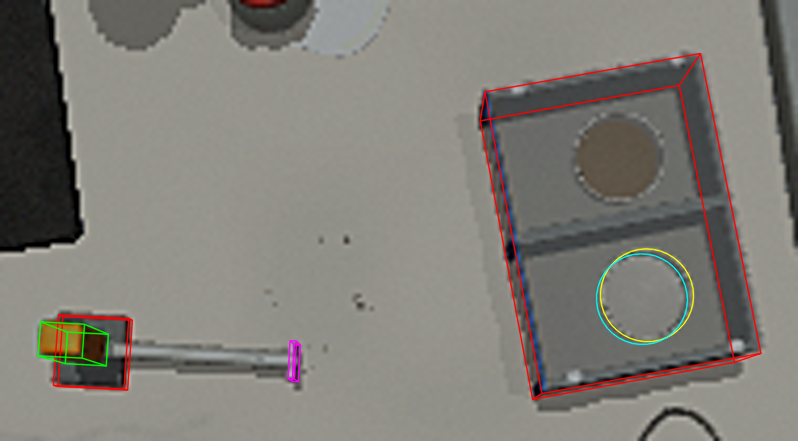

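View pics/o2.png

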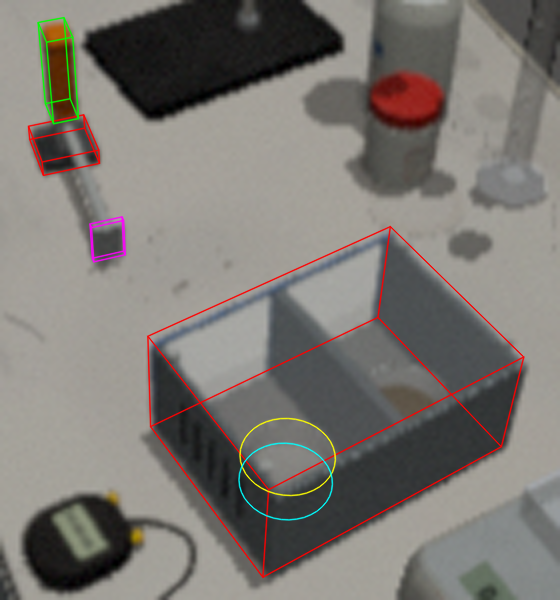

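Call:
{"name": "move_arm", "arguments": {"motion": [[[40,-60,0],[0,0,-0.18]],[[80,-110,0],[0,0,-0.36]],[[110,-160,0],[0,0,-0.54]],[[140,-210,0],[0,0,-0.72]],[[165,-260,0],[0,0,-0.9]],[[190,-305,0],[0,0,-1.08]],[[215,-345,-20],[0,0,-1.26]],[[240,-382,-40],[0,0,-1.28]],[[240,-382,-60],[0,0,-1.28]],[[240,-382,-80],[0,0,-1.28]],[[240,-382,-80],[0,0,-1.28]]], "jaw": 60}}

```text
clock: 2.48
position: [0.4654, 0.2004, 0.1755]
tool_rot: [-3.14, 0.001, 1.492]
force: [-0.5, -0.3, 0.8]
grip_width: 0.06
```

Run:
```python
from ov import *
s=observe();print(s['clock'],s['position'],s['tool_rot'],s['qpos'],s['grip_width'])
RK=[.4658,.2005,-1.655]
show('o3','top',160,280,160,240,6,RK=RK);show('o4','scene',180,300,110,210,6,RK=RK)
```

```text
2.475 [0.4654 0.2004 0.1755] [-3.14    0.0012  1.4916] [-0.7619  0.4699  0.3162  1.9954 -0.2173  0.7103 -0.3912] 0.06001082910859333
```

View pics/o4.png

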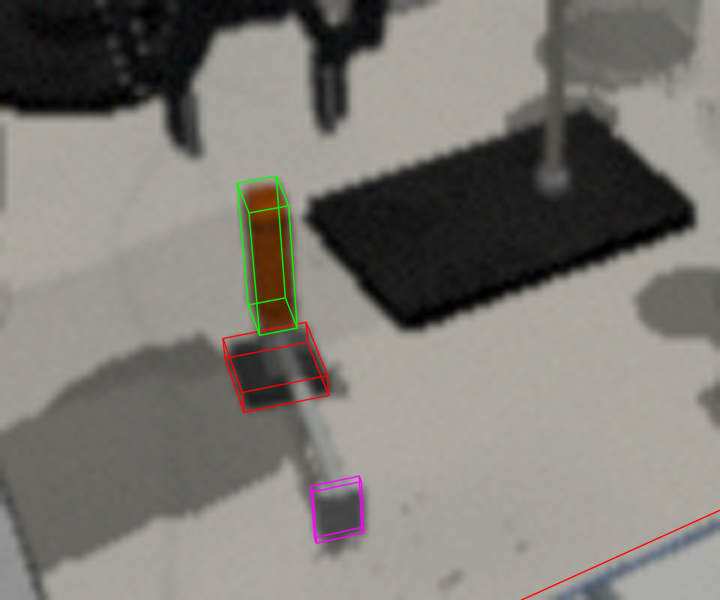

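View pics/o3.png

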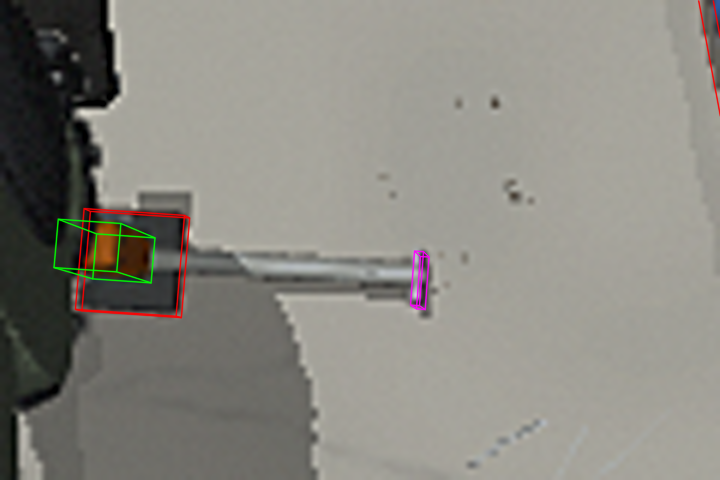

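Call:
{"name": "move_arm", "arguments": {"motion": [[[0,-1,-30],[0,0,0]],[[0,-1,-55],[0,0,0]],[[0,-1,-72],[0,0,0]],[[0,-1,-74],[0,0,0]],[[0,-1,-74],[0,0,0]]]}}

```text
clock: 3.2
position: [0.4663, 0.1999, 0.103]
tool_rot: [3.141, -0.0, 1.492]
force: [-0.0, 0.6, -0.3]
grip_width: 0.06
```

Call:
{"name": "move_arm", "arguments": {"motion": [[[0,0,0],[0,0,0]],[[0,0,0],[0,0,0]],[[0,0,0],[0,0,0]],[[0,0,0],[0,0,0]],[[0,0,0],[0,0,0]],[[0,0,0],[0,0,0]]], "jaw": 10, "grip_force": 80}}

```text
clock: 3.95
position: [0.4664, 0.1999, 0.1028]
tool_rot: [3.141, -0.001, 1.492]
force: [1.5, -0.8, 8.0]
grip_width: 0.0189
```

Call:
{"name": "move_arm", "arguments": {"motion": [[[0,0,15],[0,0,0]],[[0,0,32],[0,0,0]],[[-2,-30,32],[0,0,0.06]],[[-5,-60,32],[0,0,0.12]],[[-7,-90,32],[0,0,0.18]],[[-9,-114,32],[0,0,0.234]],[[-9,-114,32],[0,0,0.234]],[[-9,-114,32],[0,0,0.234]]]}}

```text
clock: 4.95
position: [0.4571, 0.0862, 0.1348]
tool_rot: [3.141, -0.0, 1.725]
force: [0.5, -0.2, -3.1]
grip_width: 0.019
```

Run:
```python
from ov import *
s=observe();print(s['clock'],s['position'],s['tool_rot'],s['force'])
H=[.534,-.135,-1.416];x,y,_=s['position']
c=grab_frame
import ov
def box2(*a): b=np.array(box(*a),float); b[:,2]+=32; return b
for n,cam,w in(('o5','top',(200,350,125,225,5)),('o6','scene',(200,350,150,290,4.2))):
    x0,x1,y0,y1,sc=w;c=grab_frame(cam);im=cv2.resize(c['frame'][y0:y1,x0:x1],None,fx=sc,fy=sc,interpolation=cv2.INTER_CUBIC);o=np.array([x0,y0])
    save(n+'raw',im.copy())
    RK=[x,y,s['tool_rot'][2]-np.pi]
    drawbox(im,c,H,box(-67.5,67.5,-94,94,0,90),o,sc,(255,0,0))
    drawbox(im,c,RK,box2(128,132,-12,12,7,42),o,sc,(255,0,255));drawbox(im,c,RK,box2(-26,20,-23,23,0,14),o,sc,(255,0,0))
    circ(im,c,.4956,-.1567,.026,.03,o,sc,(255,255,0))
    save(n,im)
```

```text
4.95 [0.4571 0.0862 0.1348] [ 3.1411 -0.0003  1.7253] [ 0.5458 -0.1578 -3.0609]
```

View pics/o5.png

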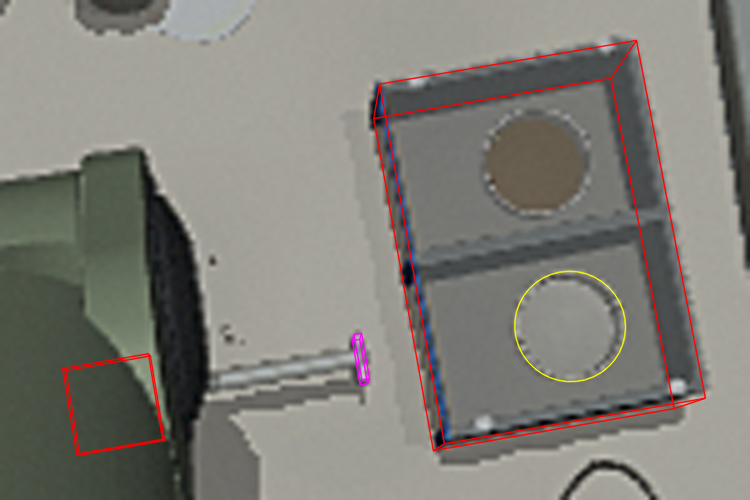

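View pics/o6.png

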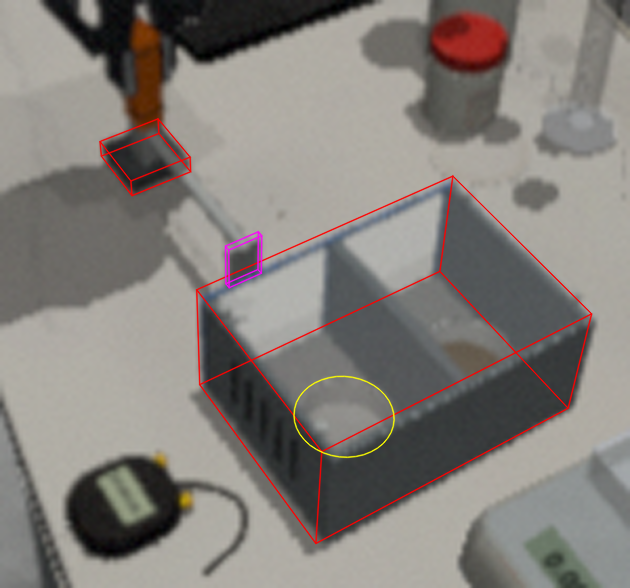

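Call:
{"name": "move_arm", "arguments": {"motion": [[[4,-23,0],[0,0,0]],[[8,-46,0],[0,0,0]],[[11,-70,0],[0,0,0]],[[15,-92,0],[0,0,0]],[[17,-107,0],[0,0,0]],[[18,-114,0],[0,0,0]],[[18,-114,0],[0,0,0]],[[18,-114,0],[0,0,0]]]}}

```text
clock: 6.05
position: [0.4749, -0.0275, 0.1343]
tool_rot: [-3.141, -0.0, 1.727]
force: [0.3, 0.3, -3.1]
grip_width: 0.019
```

```bash
cat > look.py <<'E'
from ov import *
def look(tag,lift,T=(.4956,-.1567)):
    s=observe();print(s['clock'],s['position'],s['tool_rot'],s['force'])
    H=[.534,-.135,-1.416];x,y,_=s['position']
    for n,cam,w in((tag+'t','top',(200,350,125,225,5)),(tag+'s','scene',(200,350,150,290,4.2))):
        x0,x1,y0,y1,sc=w;c=grab_frame(cam);im=cv2.resize(c['frame'][y0:y1,x0:x1],None,fx=sc,fy=sc,interpolation=cv2.INTER_CUBIC);o=np.array([x0,y0])
        RK=[x,y,s['tool_rot'][2]-np.pi]
        b=np.array(box(128,132,-12,12,7,42),float);b[:,2]+=lift
        drawbox(im,c,RK,b,o,sc,(255,0,255))
        circ(im,c,*T,.026,.03,o,sc,(255,255,0))
        save(n,im)
E
python3 -c "from look import *;look('l1',32)"
```

```text
6.05 [ 0.4749 -0.0275  0.1343] [-3.1415 -0.0003  1.7266] [ 0.3367  0.3466 -3.1133]
```

View pics/l1t.png

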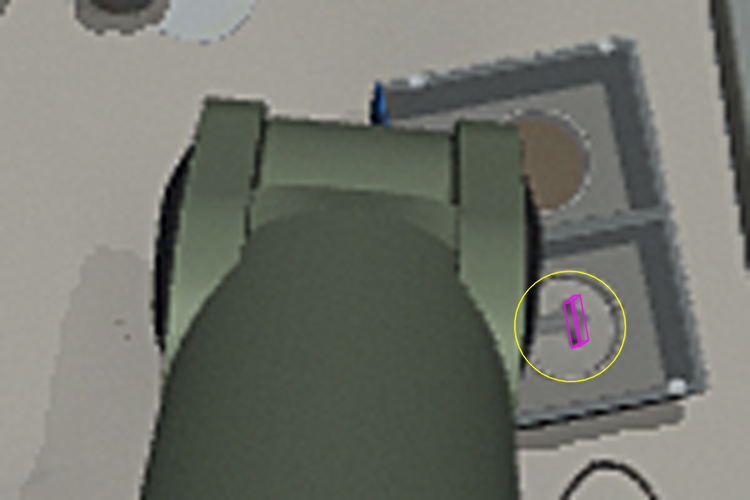

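View pics/l1s.png

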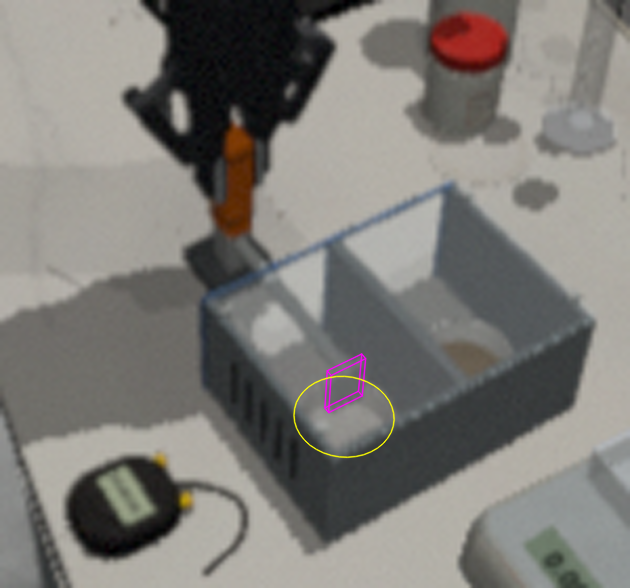

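The top view puts the hook at about crop (575, 320), over the tin's centre. Lowering it.

Call:
{"name": "move_arm", "arguments": {"motion": [[[0,0,-8],[0,0,0]],[[0,0,-16],[0,0,0]],[[0,0,-23],[0,0,0]],[[0,0,-28],[0,0,0]],[[0,0,-28],[0,0,0]],[[0,0,-28],[0,0,0]],[[0,0,-28],[0,0,0]]]}}

```text
clock: 7.02
position: [0.475, -0.0282, 0.1065]
tool_rot: [3.141, 0.0, 1.726]
force: [-0.1, -0.3, -2.0]
grip_width: 0.0191
```

```bash
python3 -c "from look import *;look('l2',4)"
```

```text
7.025 [ 0.475  -0.0282  0.1065] [3.1412 0.     1.7258] [-0.131  -0.3231 -1.9505]
```

View pics/l2t.png

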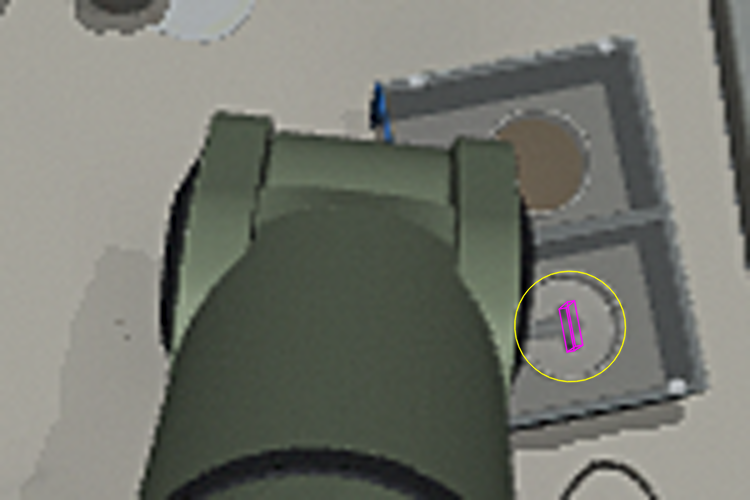

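View pics/l2s.png

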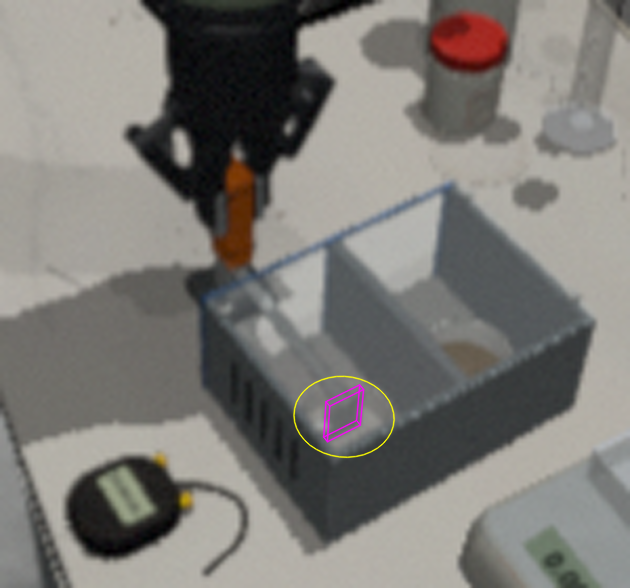

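Call:
{"name": "move_arm", "arguments": {"motion": [[[-1,5,0],[0,0,0]],[[-2,11,0],[0,0,0]],[[-3,17,0],[0,0,0]],[[-4,23,0],[0,0,0]],[[-5,30,0],[0,0,0]],[[-6,38,0],[0,0,0]],[[-7,46,0],[0,0,0]],[[-8,54,0],[0,0,0]],[[-10,62,0],[0,0,0]],[[-11,70,0],[0,0,0]],[[-12,78,0],[0,0,0]],[[-12,80,0],[0,0,0]]]}}

```text
clock: 8.62
position: [0.4628, 0.0524, 0.1063]
tool_rot: [-3.142, -0.0, 1.727]
force: [-0.6, -1.1, -2.3]
grip_width: 0.0188
```

```bash
python3 -c "from look import *;look('l3',4)"
```

```text
8.625 [0.4628 0.0524 0.1063] [-3.1415 -0.0001  1.7265] [-0.5566 -1.0759 -2.3014]
```

View pics/l3s.png

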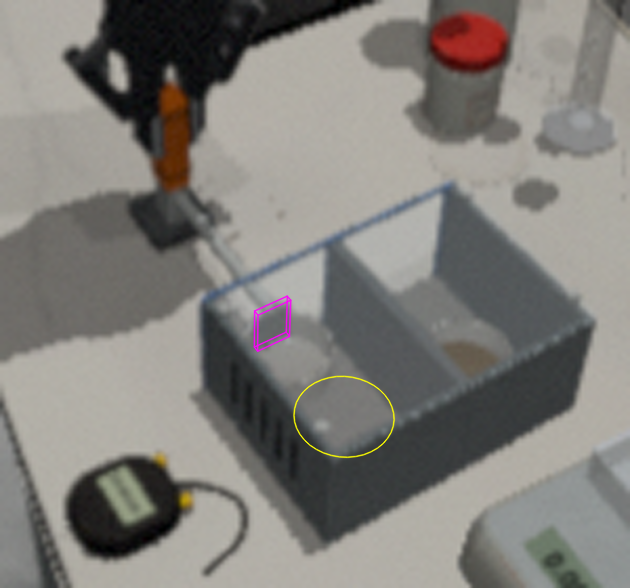

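The tin is following the hook. I'll keep pulling.

Call:
{"name": "move_arm", "arguments": {"motion": [[[-1,6,0],[0,0,0]],[[-2,14,0],[0,0,0]],[[-3,23,0],[0,0,0]],[[-5,33,0],[0,0,0]],[[-7,44,0],[0,0,0]],[[-9,55,0],[0,0,0]],[[-10,66,0],[0,0,0]],[[-12,77,0],[0,0,0]],[[-14,88,0],[0,0,0]],[[-16,99,0],[0,0,0]],[[-17,108,0],[0,0,0]],[[-18,113,0],[0,0,0]]]}}

```text
clock: 10.22
position: [0.4448, 0.1654, 0.1063]
tool_rot: [3.142, -0.0, 1.726]
force: [-0.9, -0.4, -3.5]
grip_width: 0.0192
```

```bash
python3 -c "from look import *;look('l4',4,(.472,-.01))"
```

```text
10.225 [0.4448 0.1654 0.1063] [ 3.1416 -0.      1.7262] [-0.8637 -0.4007 -3.5148]
```

View pics/l4s.png

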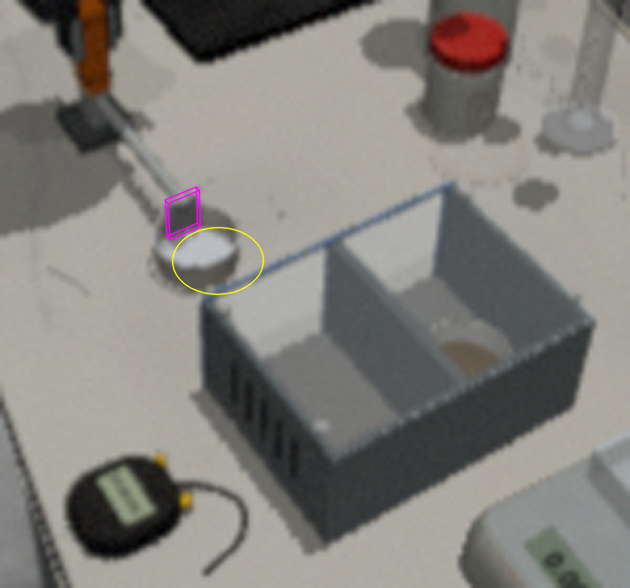

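View pics/l4t.png

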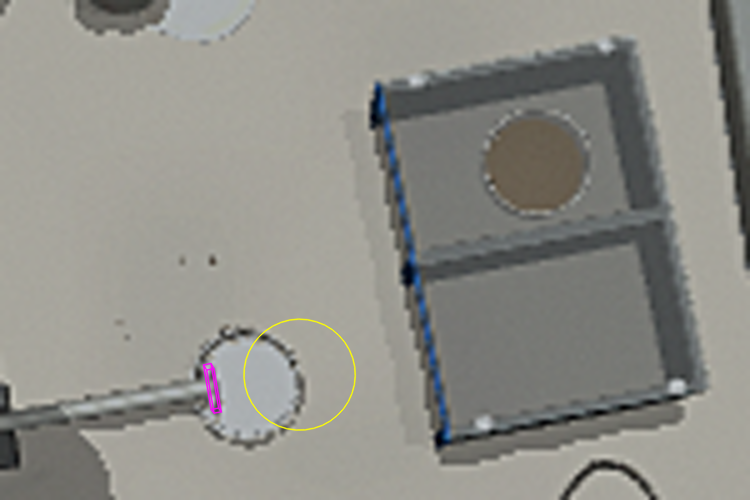

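Call:
{"name": "move_arm", "arguments": {"motion": [[[1,-5,0],[0,0,0]],[[1,-8,0],[0,0,0]],[[1,-8,12],[0,0,0]],[[1,-8,26],[0,0,0]],[[1,-8,42],[0,0,0]],[[20,-15,45],[0,0,0]],[[50,-25,45],[0,0,0]],[[80,-35,45],[0,0,0]],[[110,-42,45],[0,0,0]],[[125,-45,45],[0,0,0]],[[125,-45,45],[0,0,0]]]}}

```text
clock: 11.7
position: [0.5701, 0.1197, 0.1516]
tool_rot: [3.141, 0.0, 1.725]
force: [-0.9, -0.2, -3.4]
grip_width: 0.019
```

```bash
python3 -c "from look import *;look('l5',49,(.46,.018))"
```

```text
11.7 [0.5701 0.1197 0.1516] [3.1414 0.0001 1.7253] [-0.9001 -0.2096 -3.4094]
```

View pics/l5s.png

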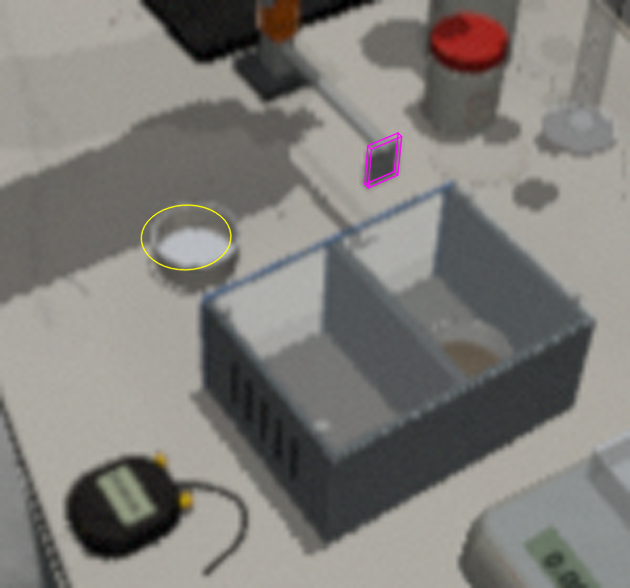

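View pics/l5t.png

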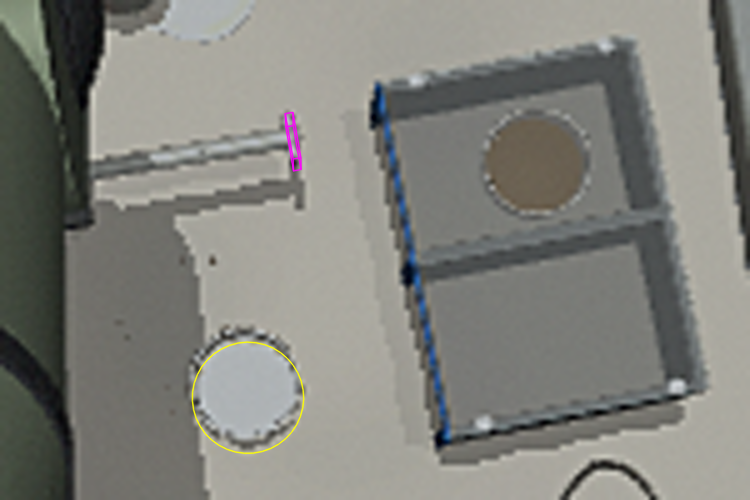

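Call:
{"name": "move_arm", "arguments": {"motion": [[[0,0,-15],[0,0,0]],[[0,0,-30],[0,0,0]],[[0,0,-40],[0,0,0]],[[0,0,-45],[0,0,0]],[[0,0,-48],[0,0,0]],[[0,0,-48],[0,0,0]],[[0,0,-48],[0,0,0]]]}}

```text
clock: 12.68
position: [0.57, 0.1197, 0.1036]
tool_rot: [3.141, -0.0, 1.726]
force: [-0.0, 0.0, -2.3]
grip_width: 0.0193
```

Call:
{"name": "move_arm", "arguments": {"motion": [[[0,0,-1],[0,0,0]],[[0,0,-1.5],[0,0,0]],[[0,0,-1.5],[0,0,0]]]}}

```text
clock: 13.05
position: [0.5703, 0.1198, 0.1028]
tool_rot: [3.14, -0.0, 1.726]
force: [-2.2, -0.8, 13.1]
grip_width: 0.0192
```

Contact with the bench. Releasing.

Call:
{"name": "move_arm", "arguments": {"motion": [[[0,0,0.5],[0,0,0]],[[0,0,0.5],[0,0,0]],[[0,0,0.5],[0,0,0]],[[0,0,0.5],[0,0,0]],[[0,0,0.5],[0,0,0]],[[0,0,15],[0,0,0]],[[0,0,35],[0,0,0]],[[0,0,60],[0,0,0]],[[0,0,90],[0,0,0]],[[0,0,90],[0,0,0]]], "jaw": 60}}

```text
clock: 14.3
position: [0.571, 0.1199, 0.1947]
tool_rot: [3.137, -0.001, 1.726]
force: [-0.2, 0.4, 0.4]
grip_width: 0.0603
```

Run:
```python
from ov import *
s=observe();print(s['clock'],s['position'],s['tool_rot'],s['force'],s['qpos'])
for l in['tin']:
    c=grab_frame('top')
    for o in outline_of(l,'top')[:2]:print(o['score'],o['pixel'],o['pixels'].sum(),bp(c,[o['pixel']],.026))
    print(bp(c,[[249/5+200-.4,387/5+125-.4]],.026))
T=(.4635,.0175)
show('p1','top',180,300,140,230,6,RK=[.5703,.1198,-1.416],T=T);show('p2','scene',200,340,120,240,5,RK=[.5703,.1198,-1.416],T=T)
```

```text
14.3 [0.571  0.1199 0.1947] [ 3.1375 -0.0008  1.7256] [-0.1739  0.3669  0.3541] [-0.4979  0.5425  0.2693  1.7862 -0.1871  0.8336  0.015 ]
0.59 [246.1, 203.2] 415 [[0.4621 0.0258 0.026 ]]
[[0.4652 0.0169 0.026 ]]
```

View pics/p1.png

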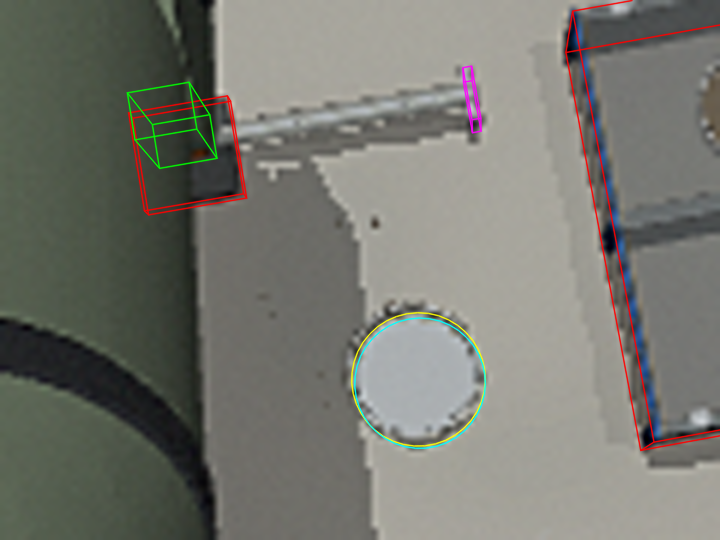

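View pics/p2.png

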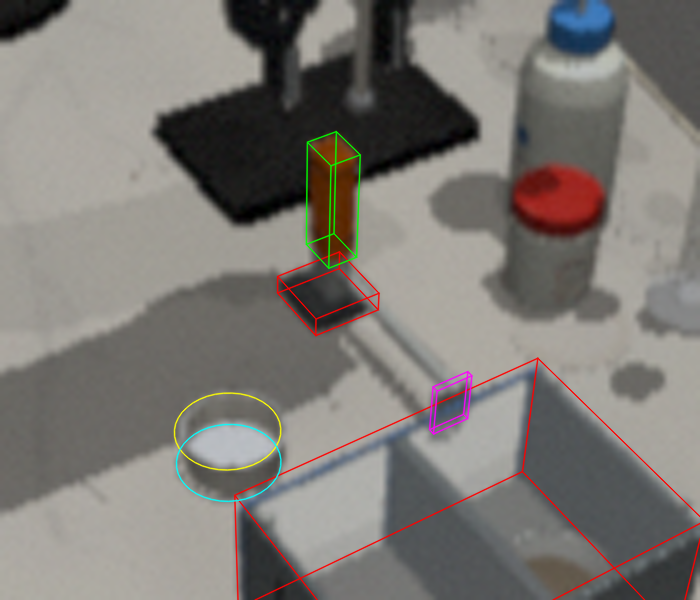

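Call:
{"name": "move_arm", "arguments": {"motion": [[[-20,-30,0],[0,0,0]],[[-50,-60,0],[0,0,0]],[[-80,-85,0],[0,0,0]],[[-105,-102,-10],[0,0,0]],[[-105,-102,-50],[0,0,0]],[[-105,-102,-90],[0,0,0]],[[-105,-102,-110],[0,0,0]],[[-105,-102,-110],[0,0,0]],[[-105,-102,-110],[0,0,0]]], "jaw": 85}}

```text
clock: 15.62
position: [0.4651, 0.0176, 0.0823]
tool_rot: [3.141, 0.0, 1.726]
force: [1.0, -1.1, 0.1]
grip_width: 0.0851
```

Run:
```python
from ov import *
s=observe();print(s['clock'],s['position'],s['tool_rot'],s['force'],s['grip_width'])
show('q2','scene',190,310,120,220,6,RK=[.5703,.1198,-1.416],T=(.4655,.0175))
```

```text
15.625 [0.4651 0.0176 0.0823] [3.1414 0.0001 1.7255] [ 1.0211 -1.1304  0.0668] 0.08513769774366402
```

View pics/q2.png

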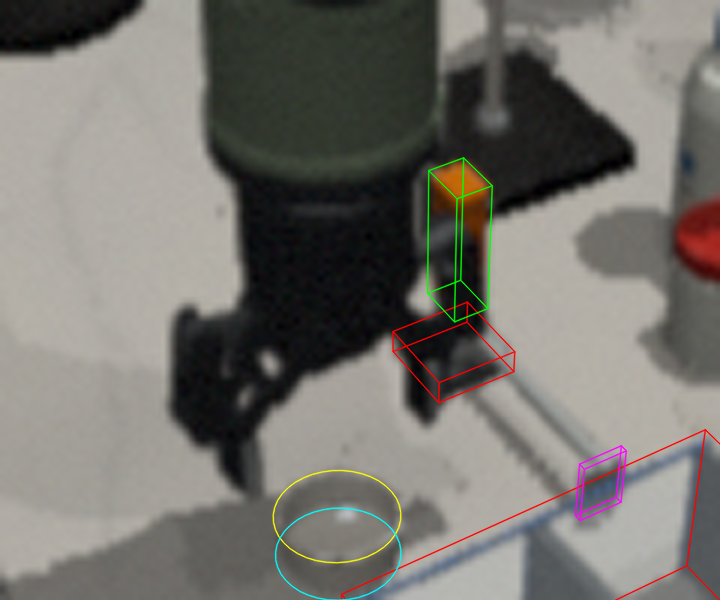

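Call:
{"name": "move_arm", "arguments": {"motion": [[[0,0,-20],[0,0,0]],[[0,0,-38],[0,0,0]],[[0,0,-50],[0,0,0]],[[0,0,-55],[0,0,0]],[[0,0,-55],[0,0,0]],[[0,0,-55],[0,0,0]]]}}

```text
clock: 16.42
position: [0.4652, 0.0178, 0.0273]
tool_rot: [3.141, 0.0, 1.726]
force: [0.0, 1.2, 0.3]
grip_width: 0.0848
```

Call:
{"name": "move_arm", "arguments": {"motion": [[[0,0,0],[0,0,0]],[[0,0,0],[0,0,0]],[[0,0,0],[0,0,0]],[[0,0,0],[0,0,0]],[[0,0,0],[0,0,0]],[[0,0,0],[0,0,0]]], "jaw": 50, "grip_force": 25}}

```text
clock: 17.18
position: [0.465, 0.0178, 0.0273]
tool_rot: [3.141, -0.0, 1.726]
force: [-2.6, 0.1, 13.1]
grip_width: 0.0577
```

Call:
{"name": "move_arm", "arguments": {"motion": [[[0,0,3],[0,0,0]],[[0,0,10],[0,0,0]],[[0,0,20],[0,0,0]],[[0,0,20],[0,0,0]],[[0,0,20],[0,0,0]]]}}

```text
clock: 17.8
position: [0.465, 0.0178, 0.0469]
tool_rot: [3.141, -0.0, 1.726]
force: [-0.2, 0.4, 0.2]
grip_width: 0.0578
```

Run:
```python
from ov import *
s=observe();print(s['clock'],s['position'],s['tool_rot'],s['force'],s['grip_width'])
show('q3','scene',190,310,120,220,6,rake=0,hood=0,T=None)
```

```text
17.8 [0.465  0.0178 0.0469] [ 3.1414 -0.      1.7259] [-0.2185  0.3612  0.2139] 0.057765137712956306
```

View pics/q3.png

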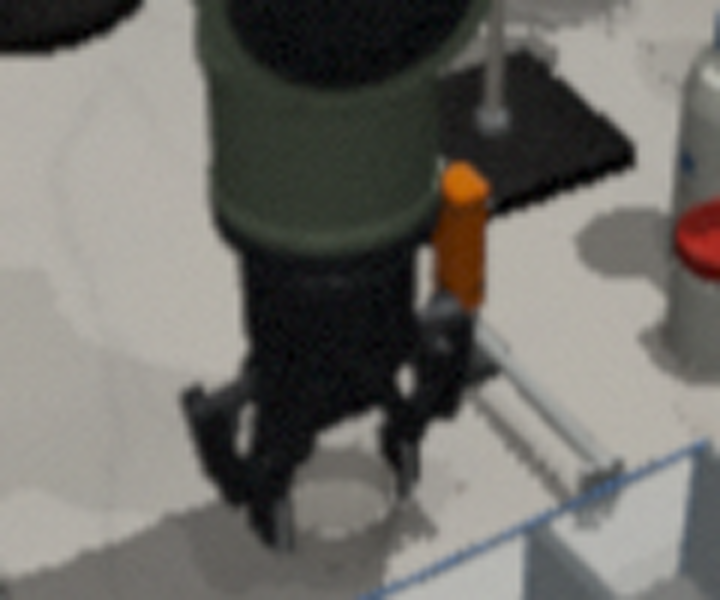

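Call:
{"name": "move_arm", "arguments": {"motion": [[[0,0,30],[0,0,0]],[[0,0,70],[0,0,0]],[[0,0,110],[0,0,0]],[[0,-20,130],[0,0,0]],[[-2,-55,130],[0,0,0]],[[-5,-95,130],[0,0,0]],[[-8,-135,130],[0,0,0]],[[-11,-175,130],[0,0,0]],[[-15,-215,130],[0,0,0]],[[-20,-255,130],[0,0,0]],[[-25,-295,130],[0,0,0]],[[-28,-325,130],[0,0,0]]]}}

```text
clock: 19.35
position: [0.4362, -0.3089, 0.1765]
tool_rot: [-3.141, -0.0, 1.725]
force: [0.4, 0.1, -0.3]
grip_width: 0.0576
```

Run:
```python
from fit import *
s=observe();print(s['clock'],s['position'],s['tool_rot'],s['qpos'],s['grip_width'])
for cam in('scene','top'):
    c=grab_frame(cam);save('r'+cam,c['frame'])
    for o in outline_of('tile_top',cam)[:1]:
        m=o['pixels'].astype(np.uint8);q=cv2.boxPoints(cv2.minAreaRect(np.argwhere(m)[:,::-1].astype(np.float32)));print(o['score'],m.sum(),q,bp(c,q,.008),bp(c,q,.008).mean(0))
```

```text
19.35 [ 0.4362 -0.3089  0.1765] [-3.141  -0.0001  1.7247] [ 0.2851  0.5043  0.2992  1.9254 -0.2118  0.7426  0.8598] 0.0575705730620153
0.76 2083 [[261.6779 323.8255]
 [299.1275 297.6107]
 [327.5973 338.2819]
 [290.1477 364.4967]] [[ 0.3771 -0.3133  0.008 ]
 [ 0.4811 -0.2877  0.008 ]
 [ 0.4938 -0.396   0.008 ]
 [ 0.3971 -0.4141  0.008 ]] [ 0.4373 -0.3528  0.008 ]
0.86 438 [[361.936 195.648]
 [382.616 191.888]
 [389.16  227.88 ]
 [368.48  231.64 ]] [[ 0.4786 -0.2921  0.008 ]
 [ 0.4879 -0.3499  0.008 ]
 [ 0.3888 -0.3636  0.008 ]
 [ 0.3797 -0.3063  0.008 ]] [ 0.4338 -0.328   0.008 ]
```

View pics/rscene.png

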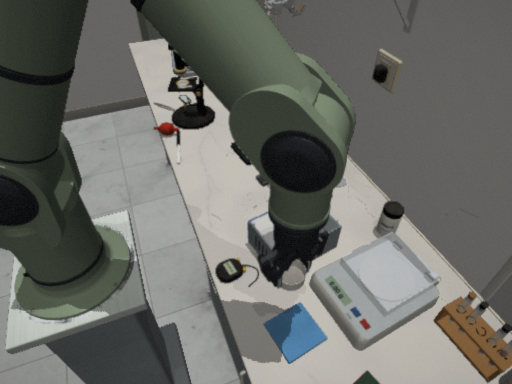

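Call:
{"name": "move_arm", "arguments": {"motion": [[[0,-22,0],[0,0,0]],[[0,-43,0],[0,0,0]],[[0,-43,-30],[0,0,0]],[[0,-43,-65],[0,0,0]],[[0,-43,-100],[0,0,0]],[[0,-43,-120],[0,0,0]],[[0,-43,-128],[0,0,0]],[[0,-43,-128],[0,0,0]],[[0,-43,-128],[0,0,0]]]}}

```text
clock: 20.68
position: [0.4373, -0.3506, 0.0496]
tool_rot: [3.141, 0.001, 1.726]
force: [0.0, -1.0, -0.5]
grip_width: 0.0575
```

Run:
```python
from ov import *
s=observe();print(s['clock'],s['position'],s['tool_rot'],s['force'],s['grip_width'])
show('t1','scene',230,350,260,380,5,rake=0,hood=0,T=None)
```

```text
20.675 [ 0.4373 -0.3506  0.0496] [3.1408 0.0008 1.7258] [ 0.0486 -1.0288 -0.4562] 0.057524059705860345
```

View pics/t1.png

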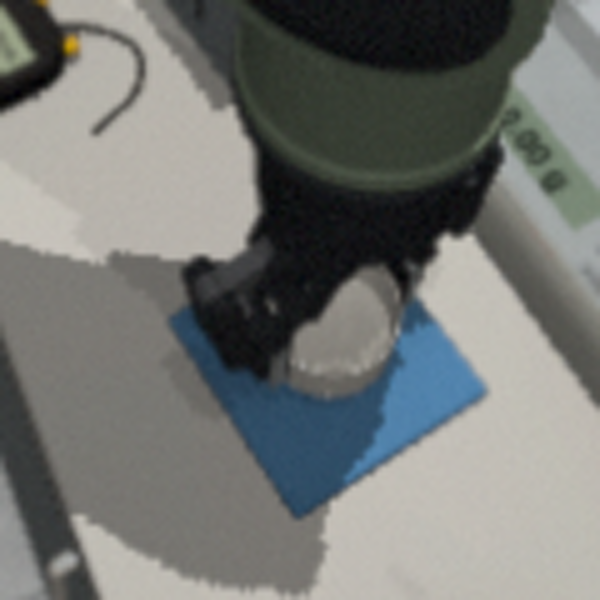

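Run:
```python
from ov import *
c=grab_frame('scene');x0,x1,y0,y1,sc=260,330,300,350,11
im=cv2.resize(c['frame'][y0:y1,x0:x1],None,fx=sc,fy=sc,interpolation=cv2.INTER_CUBIC);o=np.array([x0,y0])
save('t2a',im.copy())
for z,col in((.0223,(0,255,255)),(.0483,(255,255,0))):circ(im,c,.4373,-.3506,z,.03,o,sc,col)
save('t2',im)
```

```text
(no output)
```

View pics/t2.png

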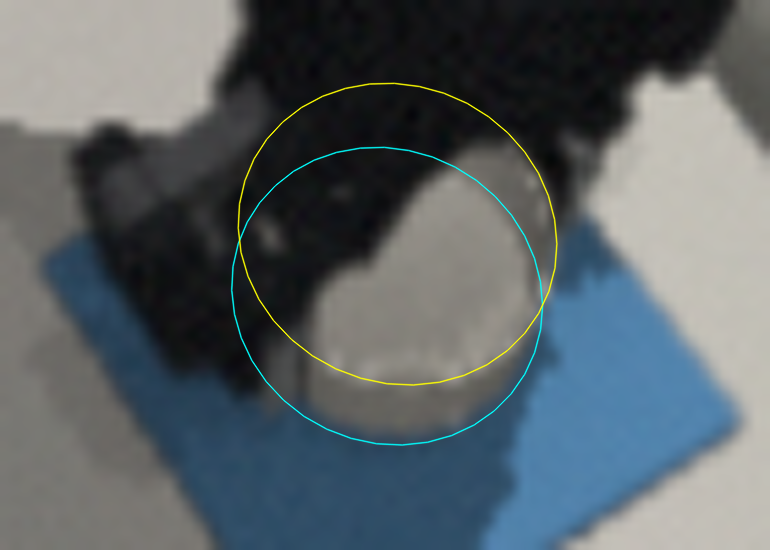

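View pics/t2a.png

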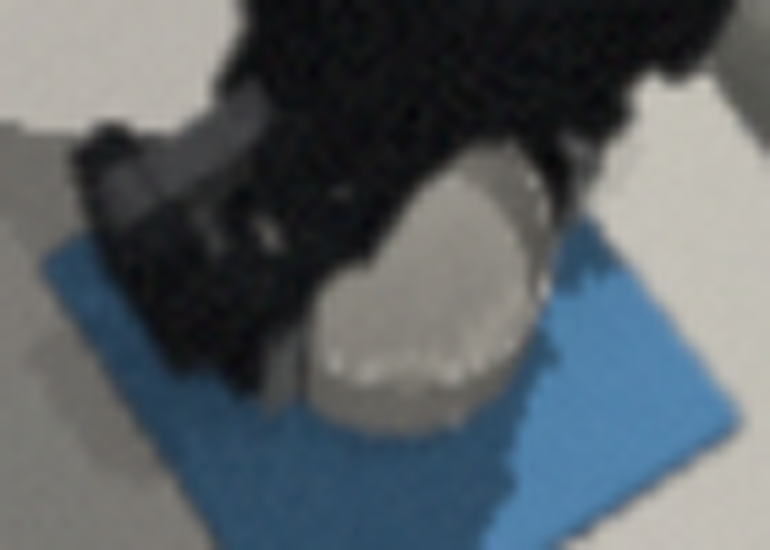

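The rim and base fit the upright model, so I'll set it down.

Call:
{"name": "move_arm", "arguments": {"motion": [[[0,-1,-5],[0,0,0]],[[0,-1,-10],[0,0,0]],[[0,-1,-12],[0,0,0]],[[0,-1,-13],[0,0,0]],[[0,-1,-13.5],[0,0,0]],[[0,-1,-13.5],[0,0,0]]]}}

```text
clock: 21.52
position: [0.4368, -0.3513, 0.0355]
tool_rot: [-3.142, -0.0, 1.726]
force: [-1.6, 1.2, 4.5]
grip_width: 0.0573
```

Call:
{"name": "move_arm", "arguments": {"motion": [[[0,0,0],[0,0,0]],[[0,0,0],[0,0,0]],[[0,0,0],[0,0,0]],[[0,0,0],[0,0,0]],[[0,0,0],[0,0,0]],[[0,0,5],[0,0,0]],[[0,0,20],[0,0,0]],[[0,0,45],[0,0,0]],[[0,0,80],[0,0,0]],[[0,0,130],[0,0,0]],[[0,0,180],[0,0,0]],[[0,0,180],[0,0,0]]], "jaw": 84}}

```text
clock: 23.02
position: [0.438, -0.3523, 0.2199]
tool_rot: [3.136, 0.004, 1.725]
force: [0.2, -0.4, -0.1]
grip_width: 0.0838
```

Call:
{"name": "move_arm", "arguments": {"motion": [[[0,50,0],[0,0,0]],[[0,100,0],[0,0,0]],[[0,150,0],[0,0,0]],[[0,200,0],[0,0,0]],[[0,200,0],[0,0,0]],[[0,200,0],[0,0,0]]]}}

```text
clock: 23.78
position: [0.4369, -0.1516, 0.2156]
tool_rot: [3.141, 0.0, 1.726]
force: [1.0, 0.8, -1.0]
grip_width: 0.084
```

Run:
```python
from ov import *
s=observe();print(s['clock'],s['position'],s['force'],s['grip_width'])
T=(.4365,-.351)
c=grab_frame('top')
for cam,w in(('top',(220,420,110,250,4)),('scene',(210,340,130,380,2.4))):
    x0,x1,y0,y1,sc=w;c=grab_frame(cam);im=cv2.resize(c['frame'][y0:y1,x0:x1],None,fx=sc,fy=sc,interpolation=cv2.INTER_CUBIC);o=np.array([x0,y0])
    circ(im,c,*T,.034,.03,o,sc,(255,255,0));circ(im,c,*T,.008,.03,o,sc,(255,0,0))
    drawbox(im,c,[.5703,.1198,-1.416],box(-13,13,-10,10,44,122),o,sc,(0,255,0))
    save('z'+cam,im)
```

```text
23.775 [ 0.4369 -0.1516  0.2156] [ 0.9807  0.7567 -1.0271] 0.08401182198676413
```

View pics/ztop.png

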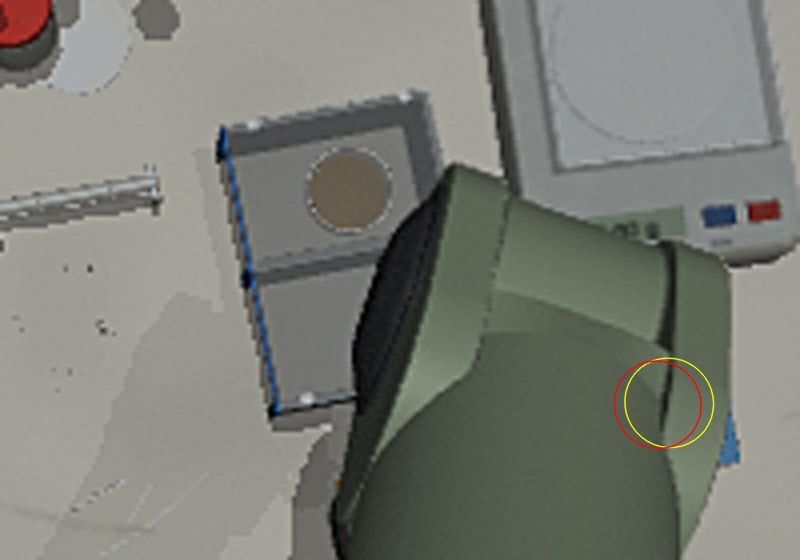

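View pics/zscene.png

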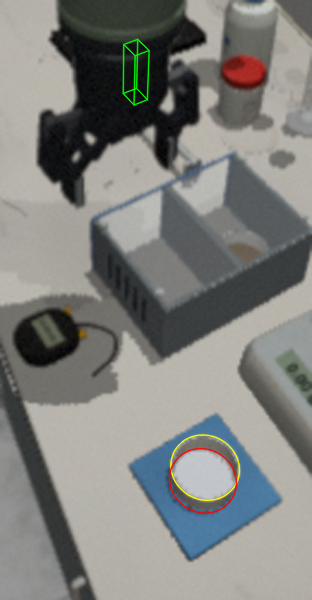

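Call:
{"name": "move_arm", "arguments": {"motion": [[[0,20,40],[0,0,0]],[[0,60,80],[0,0,0]],[[0,110,80],[0,0,0]],[[0,160,80],[0,0,0]],[[0,210,80],[0,0,0]],[[0,260,80],[0,0,0]],[[0,310,80],[0,0,0]],[[0,360,80],[0,0,0]],[[0,400,80],[0,0,0]],[[0,400,80],[0,0,0]],[[0,400,80],[0,0,0]]]}}

```text
clock: 25.3
position: [0.4373, 0.2475, 0.2951]
tool_rot: [-3.141, 0.001, 1.724]
force: [0.4, -0.8, 0.6]
grip_width: 0.084
```

Run:
```python
from ov import *
s=observe();print(s['clock'],s['position'])
T=(.4365,-.351);R=[.5703,.1198,-1.416]
for cam,w in(('top',(200,420,110,250,3.6)),('scene',(200,350,110,380,2.2))):
    x0,x1,y0,y1,sc=w;c=grab_frame(cam);im=cv2.resize(c['frame'][y0:y1,x0:x1],None,fx=sc,fy=sc,interpolation=cv2.INTER_CUBIC);o=np.array([x0,y0])
    circ(im,c,*T,.034,.03,o,sc,(255,255,0))
    drawbox(im,c,R,box(-13,13,-10,10,44,122),o,sc,(0,255,0));drawbox(im,c,R,box(128,132,-12,12,7,42),o,sc,(255,0,255))
    save('y'+cam,im)
    for l in('stopwatch_mid','tin'):
        for q in outline_of(l,cam)[:1]:print(cam,l,q['score'],q['pixel'])
```

```text
25.3 [0.4373 0.2475 0.2951]
top stopwatch_mid 0.77 [312.4, 237.9]
top tin 0.8 [383.6, 210.9]
scene stopwatch_mid 0.87 [230.0, 270.4]
scene tin 0.97 [294.5, 324.4]
```

View pics/ytop.png

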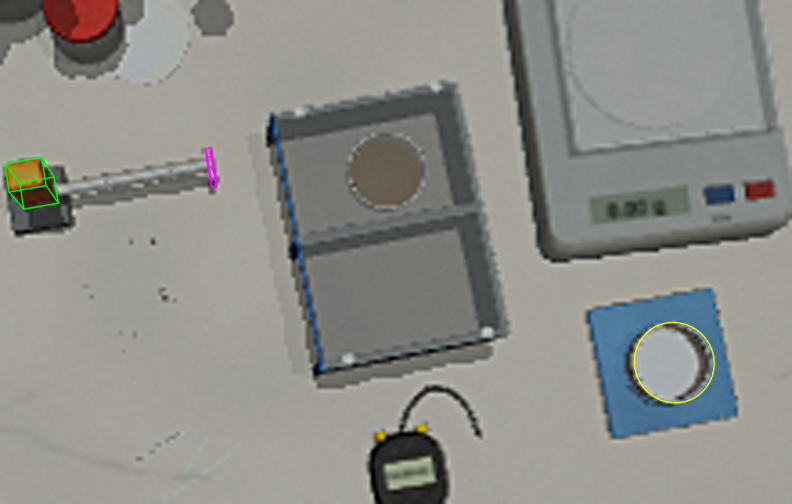

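View pics/yscene.png

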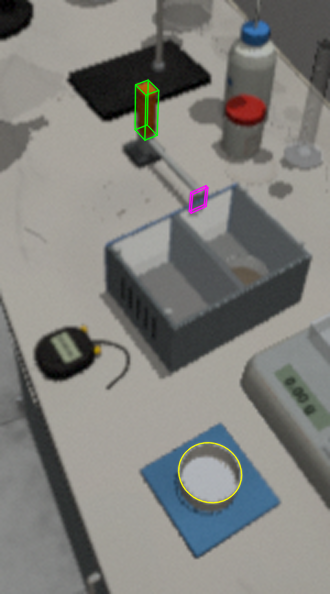

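The tin stands centred on the tile, at crop (669, 362) against the tile centre at (663, 364). The rake is upright with its hook outside the hood, and the soil tin and stopwatch look unmoved.

```bash
python3 -c "from workcell import *;print(job_done())"
```

```text
the job is handed in; nothing more can be done
None
```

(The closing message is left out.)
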